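# Sort the mixed stock into its trays and put the tin stack right

### The job

Sort the mixed stock: stand the loose food can in the tray where a food can already stands and the loose spice jar in the tray where a spice jar already stands, and take the cardboard box out of the middle of the flat-tin stack and lay it flat, label side up, in the empty tray. Put the upper tin back squarely on the lower one, which stays where it is, and leave the can and jar already in the trays standing where they are.

Things in the scene. Friction and masses are not known exactly. Their poses are not given: they have to be found in the camera images.
- can: The loose food can: a short round metal can, 57 mm in diameter, 72 mm tall, 0.12 to 0.25 kg, standing on the table. Same kind as stock_can. Origin: centre of its underside, z up.
- jar: The loose spice jar: slim round glass jar with a screw lid, 46 mm in diameter, 106 mm tall, about 0.1 kg, standing on the table. Same kind as stock_jar. Origin: centre of its underside, z up.
- lower_tin: The lowest of a stack of three flat things on the table: a flat rectangular tin with rounded corners, 63 mm (x) by 105 mm (y) at the rim, 24 mm high, 0.15 kg. Loose. Origin: centre of its underside, z up. Its long side lies roughly along world y, give or take 0.3 rad.
- carton: The wrong thing in the middle of the stack: a plain brown cardboard box with a pale label, 62 mm (x) by 124 mm (y) by 32 mm high, its ends showing about 10 mm beyond the tins, closed, rigid, about 0.12 kg; it lies centred on lower_tin within 3 mm, long sides parallel to it within 0.05 rad. Origin: centre of its underside, z up.
- upper_tin: The top of the stack: a flat tin just like lower_tin (63 by 105 by 24 mm, 0.15 kg), lying on the carton, centred on it and parallel to it likewise. Origin: centre of its underside, z up.
- stock_can: A food can just like the loose one, already standing loose in the far half of the can tray (tray_a), about 40 mm beyond the tray's centre. 57 mm in diameter, 72 mm tall. Origin: centre of its underside.
- stock_jar: A spice jar just like the loose one, already standing loose in the far half of the jar tray (tray_b), about 40 mm beyond the tray's centre. 46 mm in diameter, 106 mm tall. Origin: centre of its underside.
- tray_a: The can tray: the tray in which a food can already stands; its near half (x below 0) is free. Grey plastic, fixed, 170 mm (x) by 140 mm (y), 31 mm high with its rolled lip, walls and floor 4 mm thick. Origin: centre of the underside (inner floor 4 mm above it); x points away from the robot, give or take 0.15 rad.
- tray_b: The jar tray: identical to tray_a in make, size and frame (170 by 140 by 31 mm, floor 4 mm thick, fixed), but a spice jar already stands in it; its near half (x below 0) is free.
- tray_c: The empty tray, for the cardboard box: identical to tray_a in make, size and frame. Unlisted and fixed: a drink can 134 mm tall at (0.29, -0.15), a dropper bottle 102 mm tall at (0.31, 0.10), a flat cutter at (0.25, 0), and things up to 160 mm tall along the side edges beyond y = 0.30 and -0.29. Otherwise the table from x = 0.34 to the trays, within 0.29 m either side, is bare.
Not all that is in view belongs to the job. What is shaped like the jar but purple is not meant.

How it is judged:
At the end, for the whole second after the job is handed in: Can and jar stand upright on the floors of their trays, the carton lies flat in the empty tray; the upper tin lies on the lower within 15 mm and 0.2 rad; the lower tin moved under 30 mm, the can and jar already in the trays under 20 mm and still upright; all released and at rest (x of can in the frame of tray_a between -0.062 and 0.062 m and y of can in the frame of tray_a between -0.052 and 0.052 m and z of can in the frame of tray_a between 0 and 0.009 m and angle between each of can, jar, carton, upper_tin, lower_tin, stock_can, stock_jar's own z axis and vertical below 0.1 rad and x of jar in the frame of tray_b between -0.065 and 0.065 m and y of jar in the frame of tray_b between -0.055 and 0.055 m and z of jar in the frame of tray_b between 0 and 0.009 m and x of carton in the frame of tray_c between -0.06 and 0.06 m and y of carton in the frame of tray_c between -0.05 and 0.05 m and z of carton in the frame of tray_c between 0 and 0.009 m and horizontal distance between upper_tin and lower_tin below 0.015 m and z of upper_tin in the frame of lower_tin between 0.02 and 0.028 m and angle between the y axis of upper_tin and the y axis of lower_tin, either way round below 0.2 rad and distance of lower_tin from where it was at the start of the episode below 0.03 m and distance of each of stock_can, stock_jar from where it was at the start of the episode below 0.02 m and linear speed of each of can, jar, carton, upper_tin, lower_tin, stock_can, stock_jar below 0.02 m/s); the robot touches nothing.
It also fails if it takes over 144 s, if anything falls off the work surface, if the arm or the gripper's body presses on something with over 40 N, if the wrist force passes 120 N, or if a joint passes its speed limit or range.

### The arm

A 7-joint arm with a two-finger parallel gripper is mounted at the origin on the work surface; the furniture and walls round the work are solid. World frame = base frame: x ahead of the robot, y to its left, z up, the work surface at z = 0. Lengths are in m, angles in rad, forces in N, time in s.
With the tool pointing down it reaches from about 0.4 to 0.875 m from the base axis. Payload 6.5 kg.
Tool frame: the origin (TCP) lies midway between the tips of the shut fingers; the grasp point (between the pads) lies 19 mm behind it; z points along the fingers, y is the line along which they close (so a half turn about z gives the same grasp; the last joint's range is limited). The gripper opens to 85 mm and grips with 20 to 120 N. Pads are 22 mm wide; open, the fingers measure 114 mm over their backs; the gripper's body (76 mm by 85 mm) begins 54 mm behind the grasp point. The pads swing forward as they close: fully open they stand 13 mm farther back than shut.
Start: joints at [-1.291, 0.536, -0.004, 1.538, 0.003, 1.067, -0.071], TCP at [0.22, 0.612, 0.2] pointing down, gripper open.
Joint ranges: [-2.7, 2.7], [-0.37, 2.16], [-1.27, 1.26], [0.24, 2.4], [-1.31, 4.45], [0.19, 1.91], [-2.76, 2.76]. Speed limits (rad/s): [2.39, 2.39, 3.14, 3.14, 3.14, 3.14, 3.14].

### API

Orientations are given as a unit quaternion [w, x, y, z].
In Python, from rig import state, optics, job gives the robot as it stands.
- The arm moves only by the tool step_arm, never from a script. Its argument "series" is a list that holds one entry, the list of rows, each a list of 7 numbers: the shift along the world's x, y, z in units of 0.5 m (1.0 is 0.5 m), then the turn, a rotation vector about the world's x, y, z in units of pi rad (1.0 is pi rad), then the finger opening in mm, from 0 to 85.4. In form: [[[tx, ty, tz, ax, ay, az, hand], ...]]. A call has 1 to 12 rows; each row shifts and turns the commanded pose from where the row before left it; what a row does not reach is not made up. A row lasts 1/12 s, in which the tool goes at most 41.7 mm and 7.16 degrees, less where a joint would pass 70% of its speed; a pose out of reach is approached as far as the arm can. A call with a number of a shift or a turn outside -1 to 1 is refused whole. A call with a gripper value outside its range is refused whole. The fingers move at their own pace and stop on an object; the grip force is fixed at half the most. Time passes only in rows, so rows that do not move let the fingers close. It gives the time, the measured TCP pose, the force, the opening and the grip force at its end, in the units of the state.
- state(): the state, without advancing time (a new reading comes with each control period).
- optics.camera(name): name is "side" or "top" or "wrist"; returns a dict with "color" (400x640x3 uint8, red, green, blue), "fx", "fy", "cx", "cy" (pixels), "world_from_camera" (4x4, takes a point from camera to world coordinates). Camera axes: x right, y down, z forward; pixel columns grow to the right and rows downward; lengths in m; the calibration is good to about 2 mm. The wrist camera is an equidistant fisheye: a pixel r from the principal point sees the ray r / f radians off the axis. A picture is of the moment at which its call begins. There is no depth.
- job.sign_off(): hands the job in; it is judged then, once.
The state is a dict: "t": time; "q": joint angles; "joint_velocities": joint speeds; "tau": joint torques, N m; "tool_pos": TCP position; "eef_rot": TCP orientation; "force": force on the tool from outside, world axes, zero at the start; "wrist_torque": the same for the moment, N m; "opening": finger opening in m; "grasp_force": force on a finger pad.
Only numpy, scipy, OpenCV 4.12 (cv2) and the standard library are available. Lean on these libraries where they do the work, as an engineer would, in place of code of your own. Each camera call takes 0.05 s, during which the arm holds its last target. There are 200 camera calls.

## Working session

There is one attempt and no reset: what is moved stays moved. The work goes in short steps, Python scripts to look and compute and a tool call to move; the robot and the scene stay as the last step left them, time stands still between calls to the robot, and variables do not carry over. Pictures are saved under pics/ and viewed, at most 14 in all, crops included, and the job is handed in when it is done.

Besides the shell and the picture viewer there is one more tool, called after "Call:" in YAML: its name, and indented under it one key for each argument. step_arm: Moves the arm, as the interface text tells. Its arguments: {"type":"object","properties":{"series":{"type":"array"}},"required":["series"]}

```bash
mkdir -p pics; ls; python3 - <<'E'
from rig import state, optics
import cv2
s=state(); print(s)
for n in ("top","side"):
    c=optics.camera(n); cv2.imwrite(f"pics/{n}0.png",c["color"][:,:,::-1]); print(n,c["fx"],c["fy"],c["cx"],c["cy"],c["world_from_camera"].round(4).tolist())
E
```

```text
pics
{'t': 0.0, 'q': array([-1.29120179,  0.53715662, -0.00442905,  1.53887666,  0.00261148,
        1.06730904, -0.07121747]), 'joint_velocities': array([-0.00075348,  0.001793  , -0.00082177,  0.0001869 ,  0.0004613 ,
       -0.00068668, -0.00023355]), 'tau': array([ 3.44693080e-04, -5.83407390e+01,  1.04876686e+00, -2.59096295e+01,
        1.23114730e-02,  9.54575837e-03, -2.17126882e-05]), 'tool_pos': array([0.22010996, 0.61086215, 0.19871805]), 'eef_rot': array([-7.90916731e-05,  1.72011562e-01,  9.85094545e-01, -8.68421879e-04]), 'force': array([ 0.46873309, -0.29257052,  0.58249998]), 'wrist_torque': array([ 0.00767044, -0.02230794, -0.03990782]), 'grasp_force': 0.0, 'opening': 0.08530665774123602}
top 497.5693349820086 497.5693349820086 318.92965201232255 197.54248195321358 [[-0.0038, -0.996, 0.089, 0.3914], [-0.9999, 0.0046, 0.009, -0.0458], [-0.0094, -0.0889, -0.996, 1.1957], [0.0, 0.0, 0.0, 1.0]]
side 393.3323088655814 393.3323088655814 315.450684995742 191.0264726914141 [[0.9921, -0.0595, 0.1106, 0.3955], [-0.1256, -0.4501, 0.8841, -0.8145], [-0.0028, -0.891, -0.454, 0.4582], [0.0, 0.0, 0.0, 1.0]]
```

View pics/top0.png

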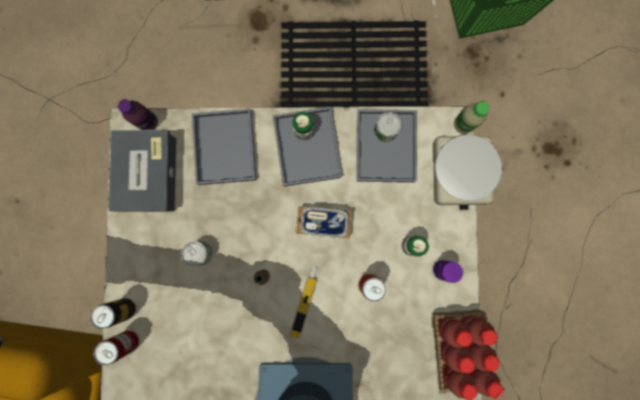

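View pics/side0.png

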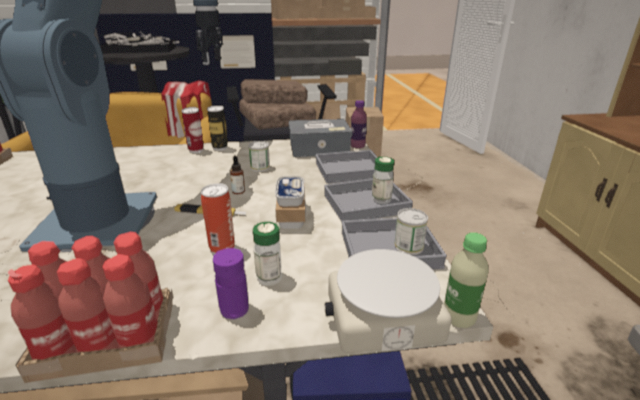

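Top view: the loose can is at (195,251) and the loose jar, with a green lid, at (417,245). The purple decoy is at (448,270) and the fixed drink can at (373,288). The stack is at (325,221), the empty tray at (225,147), the jar tray at (309,147) and the can tray at (387,145). The side view agrees: can (260,155), jar (267,250), stack (290,195).

Next I measure these and make one enlarged crop to confirm which is which.

```bash
cat > h.py <<'E'
import numpy as np, cv2
from rig import state, optics
def cast(c,uv,z):
    uv=np.atleast_2d(np.asarray(uv,float)); T=np.asarray(c["world_from_camera"])
    d=np.c_[(uv[:,0]-c["cx"])/c["fx"],(uv[:,1]-c["cy"])/c["fy"],np.ones(len(uv))]@T[:3,:3].T
    o=T[:3,3]; return o+d*((z-o[2])/d[:,2])[:,None]
def proj(c,P):
    T=np.asarray(c["world_from_camera"]); p=(np.atleast_2d(P)-T[:3,3])@T[:3,:3]
    return np.c_[c["fx"]*p[:,0]/p[:,2]+c["cx"],c["fy"]*p[:,1]/p[:,2]+c["cy"]]
def blob(mask,box):
    x0,y0,x1,y1=box; m=np.zeros(mask.shape,np.uint8); m[y0:y1,x0:x1]=mask[y0:y1,x0:x1]
    cs,_=cv2.findContours(m,cv2.RETR_EXTERNAL,cv2.CHAIN_APPROX_NONE)
    return max(cs,key=cv2.contourArea)[:,0,:]
def rect(P):
    (cx,cy),(w,h),a=cv2.minAreaRect(P[:,:2].astype(np.float32)*1000); return round(cx/1000,4),round(cy/1000,4),round(w,1),round(h,1),round(a,1)
E
python3 - <<'E'
from h import *
c=optics.camera("top"); im=c["color"]; hsv=cv2.cvtColor(im,cv2.COLOR_RGB2HSV)
def at(u,v): return hsv[v,u].tolist()
for p in [(225,147),(309,165),(387,160),(230,200),(195,100),(195,247),(190,240),(417,240),(410,238),(417,245),(303,125),(389,122),(300,221),(350,222),(325,210),(325,235),(312,221)]: print(p,at(*p),end=' ')
crops=[im[200:310,140:250],im[190:300,360:470],im[90:200,250:360],im[90:200,340:450],im[180:260,285:365],im[180:260,160:240]]
cv2.imwrite("pics/crop1.png",np.vstack([np.hstack([cv2.resize(k,(260,260),interpolation=cv2.INTER_CUBIC) for k in crops[i:i+3]]) for i in (0,3)])[:,:,::-1])
E
```

```text
(225, 147) [98, 9, 117] (309, 165) [90, 6, 120] (387, 160) [98, 9, 117] (230, 200) [24, 48, 177] (195, 100) [19, 75, 147] (195, 247) [32, 20, 196] (190, 240) [24, 41, 188] (417, 240) [39, 49, 184] (410, 238) [50, 58, 66] (417, 245) [25, 57, 188] (303, 125) [29, 52, 173] (389, 122) [30, 17, 164] (300, 221) [13, 95, 110] (350, 222) [18, 107, 122] (325, 210) [53, 8, 123] (325, 235) [30, 16, 144] (312, 221) [109, 47, 114]
```

View pics/crop1.png

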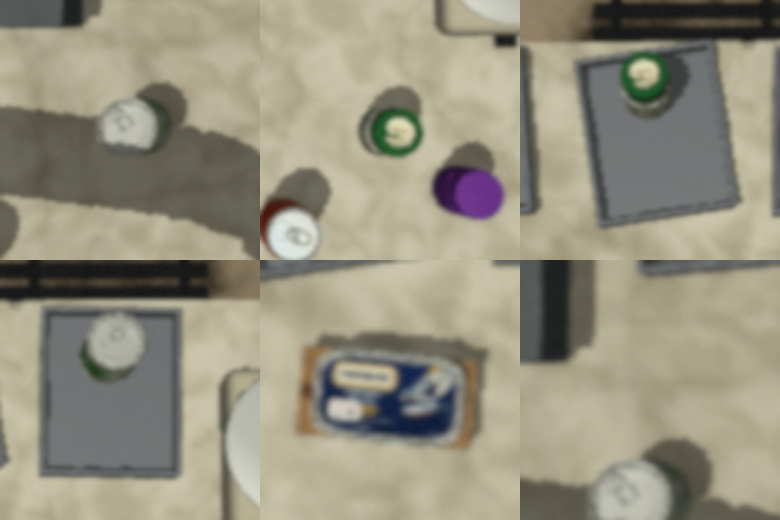

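The crop confirms it. The silver can is at (195,251), the green-lidded jar at (417,245), and the purple one at (448,270) is the decoy. The carton ends show either side of the blue tin. The can tray is the right one, the jar tray the middle one, and the left one is empty.

```bash
python3 - <<'E'
from h import *
c=optics.camera("top"); im=c["color"]; hsv=cv2.cvtColor(im,cv2.COLOR_RGB2HSV).astype(int); H,S,V=hsv[...,0],hsv[...,1],hsv[...,2]
green=((H>40)&(H<90)&(S>90)).astype(np.uint8)
for n,box in (("jar",(395,225,440,265)),("stockjar",(285,105,325,140))):
    b=blob(green,box); P=cast(c,b,0.1045); (x,y),r=cv2.minEnclosingCircle((P[:,:2]*1000).astype(np.float32)); print(n,x,y,"r",r)
pale=((S<32)&(V>135)).astype(np.uint8)
for n,box in (("can",(175,235,215,270)),("stockcan",(370,110,405,140))):
    b=blob(pale,box); P=cast(c,b,0.072); (x,y),r=cv2.minEnclosingCircle((P[:,:2]*1000).astype(np.float32)); print(n,x,y,"r",r, b.min(0),b.max(0))
gray=((S<30)&(V<140)).astype(np.uint8)
for n,box in (("c",(186,100,262,192)),("b",(268,100,348,192)),("a",(352,104,422,190))):
    b=blob(gray,box); print("tray",n,rect(cast(c,b,0.028)))
tin=(((H>60)&(H<135)|(S<45))&(V>60)).astype(np.uint8)
tin=((S<40)|((H>95)&(H<130))).astype(np.uint8)
b=blob(cv2.morphologyEx(tin,cv2.MORPH_OPEN,np.ones((3,3))),(290,195,360,245)); print("tin",rect(cast(c,b,0.078)),b.min(0),b.max(0))
sd=((H>8)&(H<20)&(S>88)&(V>80)).astype(np.uint8)
ys,xs=np.nonzero(sd[195:245,288:362]); 
for k in (xs+288<325,xs+288>=325):
    P=cast(c,np.c_[xs[k]+288,ys[k]+195],0.056); print("carton end",len(P),P.mean(0),P.min(0),P.max(0))
E
```

```text
jar 383.7242126464844 -250.3083953857422 r 21.616374969482422
stockjar 658.8521118164062 -0.09444783627986908 r 23.370189666748047
can 368.3223571777344 247.3237762451172 r 27.275035858154297 [182 241] [205 261]
stockcan 660.7116088867188 -196.3397674560547 r 27.54889488220215 [377 113] [400 135]
tray c (0.6197, 0.1916, 173.5, 144.3, 4.5)
tray b (0.6262, -0.0113, 176.0, 205.8, 87.5)
tray a (0.6199, -0.1959, 140.7, 174.1, 88.8)
tin (0.4369, -0.0477, 101.8, 68.7, 87.1) [302 206] [347 237]
carton end 99 [0.44398403 0.00997689 0.056     ] [ 0.41432752 -0.00343954  0.056     ] [0.47163883 0.01722085 0.056     ]
carton end 83 [ 0.43210205 -0.10366385  0.056     ] [ 0.40251657 -0.10890865  0.056     ] [ 0.46195885 -0.09467899  0.056     ]
```

Call:
step_arm:
  series:
    - [[0.0247, -0.0607, 0, 0, 0, 0.0093, 85], [0.0247, -0.0607, 0, 0, 0, 0.0093, 85], [0.0247, -0.0607, 0, 0, 0, 0.0093, 85], [0.0247, -0.0607, 0, 0, 0, 0.0093, 85], [0.0247, -0.0607, 0, 0, 0, 0.0093, 85], [0.0247, -0.0607, 0, 0, 0, 0.0093, 85], [0.0247, -0.0607, 0, 0, 0, 0.0093, 85], [0.0247, -0.0607, 0, 0, 0, 0.0093, 85], [0.0247, -0.0607, 0, 0, 0, 0.0093, 85], [0.0247, -0.0607, 0, 0, 0, 0.0093, 85], [0.0247, -0.0607, 0, 0, 0, 0.0093, 85], [0.0247, -0.0607, 0, 0, 0, 0.0093, 85]]

```text
t: 1.2
tool_pos: [0.3688, 0.2457, 0.1997]
eef_rot: [0.0, -0.003, 1.0, 0.0]
force: [1.3, -0.4, -0.3]
opening: 0.0849
grasp_force: 0.0
```

```bash
python3 - <<'E'
from h import *
c=optics.camera("top"); im=c["color"]; hsv=cv2.cvtColor(im,cv2.COLOR_RGB2HSV).astype(int); S,V=hsv[...,1],hsv[...,2]
g=((S<30)&(V<140)&(V>85)).astype(np.uint8); g[:108]=0
b=blob(g,(268,100,348,192)); print("tray b",rect(cast(c,b,0.028)))
s=state(); print(s["tool_pos"],s["eef_rot"],s["t"])
w=optics.camera("wrist"); print({k:(v if np.isscalar(v) else np.asarray(v).round(4).tolist()) for k,v in w.items() if k!="color"})
cv2.imwrite("pics/wrist1.png",w["color"][:,:,::-1])
E
```

```text
tray b (0.6197, -0.0075, 174.2, 142.8, 8.6)
[0.37131327 0.23893004 0.19946065] [ 2.77491772e-04 -3.41428566e-04  9.99998225e-01 -1.83219428e-03] 1.25
{'fx': 309.70691628693146, 'fy': 309.70691628693146, 'cx': 314.1523122187735, 'cy': 197.2949288026475, 'world_from_camera': [[-0.0001, 0.9519, 0.3063, 0.2928], [1.0, 0.001, -0.0028, 0.2397], [-0.0029, 0.3063, -0.9519, 0.3736], [0.0, 0.0, 0.0, 1.0]]}
```

View pics/wrist1.png

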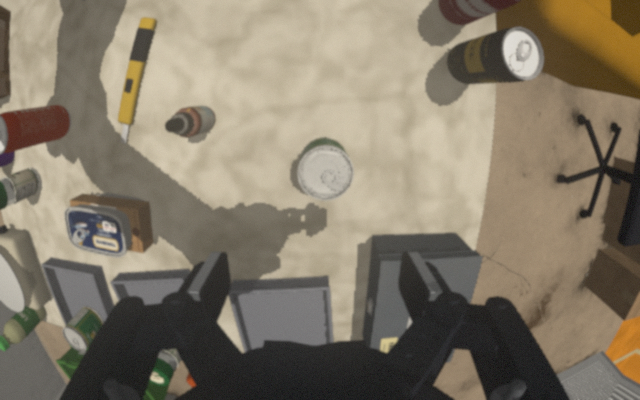

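The wrist view shows the can lid at about (325,171), below and between the open fingers. I cast that pixel onto z = 0.072 as a cross-check.

```bash
cat >> h.py <<'E'
def wcast(c,uv,z):
    uv=np.atleast_2d(np.asarray(uv,float)); T=np.asarray(c["world_from_camera"])
    x=(uv-[c["cx"],c["cy"]])/c["fx"]; r=np.linalg.norm(x,axis=1); k=np.sin(r)/np.maximum(r,1e-9)
    d=np.c_[x*k[:,None],np.cos(r)]@T[:3,:3].T; o=T[:3,3]; return o+d*((z-o[2])/d[:,2])[:,None]
E
python3 - <<'E'
from h import *
w=optics.camera("wrist"); hsv=cv2.cvtColor(w["color"],cv2.COLOR_RGB2HSV).astype(int)
print(hsv[171,325],hsv[171,285],hsv[140,330],hsv[195,325])
g=cv2.cvtColor(w["color"],cv2.COLOR_RGB2GRAY)[120:220,270:380]
m=((hsv[...,1]<30)&(hsv[...,2]>135)).astype(np.uint8)
b=blob(m,(285,130,365,215)); P=wcast(w,b,.072); print(cv2.minEnclosingCircle((P[:,:2]*1000).astype(np.float32)), b.min(0),b.max(0)); print(state()["tool_pos"])
E
```

```text
[ 21  24 173] [ 20  48 181] [ 24  45 157] [ 21  25 173]
((363.8672790527344, 249.33485412597656), 28.482011795043945) [294 146] [349 200]
[0.36941759 0.24493068 0.19964864]
```

Call:
step_arm:
  series:
    - [[-0.004, 0, -0.04, 0, 0, 0, 85], [0, 0, -0.04, 0, 0, 0, 85], [0, 0, -0.04, 0, 0, 0, 85], [0, 0, -0.04, 0, 0, 0, 85], [0, 0, -0.04, 0, 0, 0, 85], [0, 0, -0.04, 0, 0, 0, 85], [0, 0, -0.04, 0, 0, 0, 85], [0, 0, -0.04, 0, 0, 0, 85], [0, 0, -0.04, 0, 0, 0, 85], [0, 0, 0, 0, 0, 0, 60], [0, 0, 0, 0, 0, 0, 40], [0, 0, 0, 0, 0, 0, 40]]

```text
t: 2.35
tool_pos: [0.3667, 0.2484, 0.0205]
eef_rot: [0.0, -0.003, 1.0, 0.0]
force: [-1.1, -1.1, 0.5]
opening: 0.0549
grasp_force: 63.4
```

Call:
step_arm:
  series:
    - [[0, 0, 0, 0, 0, 0, 40], [0, 0, 0, 0, 0, 0, 40], [0, 0, 0, 0, 0, 0, 40], [0, 0, 0, 0, 0, 0, 40]]

```text
t: 2.68
tool_pos: [0.3672, 0.2481, 0.0205]
eef_rot: [0.001, -0.002, 1.0, 0.001]
force: [-0.6, 0.7, 7.1]
opening: 0.055
grasp_force: 64.4
```

Call:
step_arm:
  series:
    - [[0, 0, 0.02, 0, 0, 0, 40], [0, 0, 0.03, 0, 0, 0, 40], [0, 0, 0.04, 0, 0, 0, 40], [0, 0, 0.05, 0, 0, 0, 40], [0, 0, 0.05, 0, 0, 0, 40], [0, 0, 0.05, 0, 0, 0, 40], [0, 0, 0.05, 0, 0, 0, 40], [0, 0, 0.03, 0, 0, 0, 40]]

```text
t: 3.35
tool_pos: [0.367, 0.2475, 0.1825]
eef_rot: [0.001, -0.002, 1.0, 0.001]
force: [-0.4, -0.1, -2.7]
opening: 0.0551
grasp_force: 64.1
```

Call:
step_arm:
  series:
    - [[0.015, -0.03, 0.02, 0, 0, 0, 40], [0.025, -0.05, 0, 0, 0, 0, 40], [0.03, -0.06, 0, 0, 0, 0, 40], [0.03, -0.06, 0, 0, 0, 0, 40], [0.03, -0.06, 0, 0, 0, 0, 40], [0.03, -0.06, 0, 0, 0, 0, 40], [0.03, -0.06, 0, 0, 0, 0, 40], [0.03, -0.06, 0, 0, 0, 0, 40], [0.03, -0.06, 0, 0, 0, 0, 40], [0.03, -0.06, 0, 0, 0, 0, 40], [0.03, -0.06, 0, 0, 0, 0, 40], [0.03, -0.06, 0, 0, 0, 0, 40]]

```text
t: 4.35
tool_pos: [0.5363, -0.0942, 0.19]
eef_rot: [-0.0, -0.002, 1.0, 0.0]
force: [0.1, 0.5, -1.9]
opening: 0.0552
grasp_force: 64.1
```

Call:
step_arm:
  series:
    - [[0.03, -0.06, 0, 0, 0, 0, 40], [0.03, -0.06, 0, 0, 0, 0, 40], [0.02, -0.06, 0, 0, 0, 0, 40], [0.01, -0.03, 0, 0, 0, 0, 40], [0.002, -0.008, 0, 0, 0, 0, 40], [0, 0, 0, 0, 0, 0, 40], [0, 0, 0, 0, 0, 0, 40], [0, 0, 0, 0, 0, 0, 40]]

```text
t: 5.02
tool_pos: [0.5822, -0.1995, 0.1896]
eef_rot: [-0.0, -0.003, 1.0, 0.001]
force: [-0.3, 0.9, -1.5]
opening: 0.055
grasp_force: 64.1
```

Call:
step_arm:
  series:
    - [[0, 0.008, -0.04, 0, 0, 0, 40], [0, 0, -0.05, 0, 0, 0, 40], [0, 0, -0.05, 0, 0, 0, 40], [0, 0, -0.05, 0, 0, 0, 40], [0, 0, -0.05, 0, 0, 0, 40], [0, 0, -0.04, 0, 0, 0, 40], [0, 0, -0.02, 0, 0, 0, 40], [0, 0, -0.014, 0, 0, 0, 40], [0, 0, -0.008, 0, 0, 0, 40], [0, 0, -0.006, 0, 0, 0, 40], [0, 0, 0, 0, 0, 0, 40], [0, 0, 0, 0, 0, 0, 40]]

```text
t: 6.02
tool_pos: [0.5832, -0.1978, 0.0265]
eef_rot: [0.001, -0.002, 1.0, -0.0]
force: [0.3, 0.5, -2.5]
opening: 0.0549
grasp_force: 64.2
```

Call:
step_arm:
  series:
    - [[0, 0, -0.003, 0, 0, 0, 40], [0, 0, 0, 0, 0, 0, 40], [0, 0, 0, 0, 0, 0, 60], [0, 0, 0, 0, 0, 0, 75], [0, 0, 0, 0, 0, 0, 75], [0, 0, 0, 0, 0, 0, 75], [0, 0, 0.02, 0, 0, 0, 75], [0, 0, 0.04, 0, 0, 0, 75], [0, 0, 0.06, 0, 0, 0, 75], [0, 0, 0.08, 0, 0, 0, 75], [0, 0, 0.08, 0, 0, 0, 75], [0, 0, 0.07, 0, 0, 0, 75]]

```text
t: 7.02
tool_pos: [0.5827, -0.198, 0.2026]
eef_rot: [0.001, -0.002, 1.0, -0.0]
force: [0.9, -0.5, 0.3]
opening: 0.0746
grasp_force: 0.0
```

Call:
step_arm:
  series:
    - [[-0.02, -0.005, 0, 0, 0, 0, 85], [-0.04, -0.011, 0, 0, 0, 0, 85], [-0.045, -0.012, 0, 0, 0, 0, 85], [-0.045, -0.012, 0, 0, 0, 0, 85], [-0.045, -0.012, 0, 0, 0, 0, 85], [-0.045, -0.012, 0, 0, 0, 0, 85], [-0.045, -0.012, 0, 0, 0, 0, 85], [-0.045, -0.012, 0, 0, 0, 0, 85], [-0.04, -0.011, 0, 0, 0, 0, 85], [-0.02, -0.005, 0, 0, 0, 0, 85], [-0.008, -0.002, 0, 0, 0, 0, 85], [0, 0, 0, 0, 0, 0, 85]]

```text
t: 8.02
tool_pos: [0.3834, -0.2509, 0.1995]
eef_rot: [0.0, -0.002, 1.0, -0.0]
force: [0.3, -0.7, 0.5]
opening: 0.0845
grasp_force: 0.0
```

```bash
python3 - <<'E'
from h import *
w=optics.camera("wrist"); hsv=cv2.cvtColor(w["color"],cv2.COLOR_RGB2HSV).astype(int); H,S,V=hsv[...,0],hsv[...,1],hsv[...,2]
m=((H>40)&(H<90)&(S>90)).astype(np.uint8); b=blob(m,(260,90,400,260)); P=wcast(w,b,.1045); print(cv2.minEnclosingCircle((P[:,:2]*1000).astype(np.float32)), b.min(0),b.max(0)); s=state();print(s["tool_pos"],s["q"].round(2))
cv2.imwrite("pics/wrist2.png",w["color"][:,:,::-1])
E
```

```text
Traceback (most recent call last):
  File "h.py", line 13, in blob
    return max(cs,key=cv2.contourArea)[:,0,:]
           ~~~^^^^^^^^^^^^^^^^^^^^^^^^
ValueError: max() iterable argument is empty
```

```bash
python3 - <<'E'
from h import *
w=optics.camera("wrist"); s=state();print(s["tool_pos"],s["q"].round(2))
cv2.imwrite("pics/wrist2.png",w["color"][:,:,::-1])
E
```

```text
[ 0.38477962 -0.25037673  0.19936114] [ 0.15  0.21  0.37  2.04 -0.1   0.9   2.16]
```

View pics/wrist2.png

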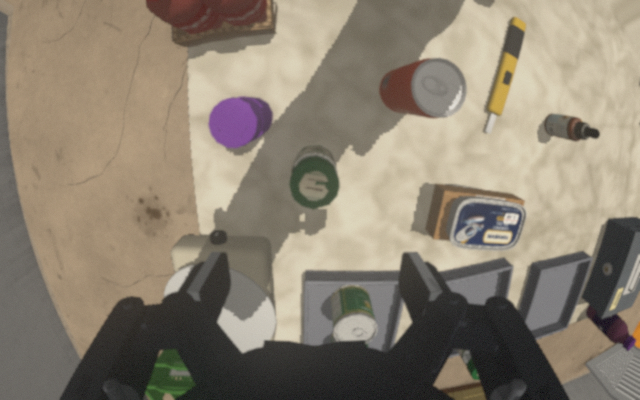

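The wrist view shows the jar's lid at (315,181), the purple decoy at (240,122) and the placed can standing in the can tray at (353,315).

```bash
python3 - <<'E'
from h import *
w=optics.camera("wrist"); print(wcast(w,[(315,181),(291,181),(339,182)],.106)); print(wcast(w,(353,326),.076))
c=optics.camera("top"); hsv=cv2.cvtColor(c["color"],cv2.COLOR_RGB2HSV).astype(int); print(proj(c,[[.583,-.197,.076]]), state()["tool_pos"])
E
```

```text
[[ 0.37714164 -0.2493607   0.106     ]
 [ 0.37722586 -0.27082864  0.106     ]
 [ 0.37792387 -0.22785714  0.106     ]]
[[ 0.571919   -0.20020504  0.076     ]]
[[389.74500577 157.09773213]] [ 0.38475764 -0.25027735  0.1991489 ]
```

Call:
step_arm:
  series:
    - [[-0.008, 0, 0, 0, 0, 0, 70], [0, 0, -0.02, 0, 0, 0, 70], [0, 0, -0.04, 0, 0, 0, 70], [0, 0, -0.05, 0, 0, 0, 70], [0, 0, -0.05, 0, 0, 0, 70], [0, 0, -0.05, 0, 0, 0, 70], [0, 0, -0.05, 0, 0, 0, 70], [0, 0, -0.03, 0, 0, 0, 70], [0, 0, -0.012, 0, 0, 0, 70], [0, 0, 0, 0, 0, 0, 30], [0, 0, 0, 0, 0, 0, 30], [0, 0, 0, 0, 0, 0, 30]]

```text
t: 9.22
tool_pos: [0.3803, -0.2511, 0.049]
eef_rot: [0.001, -0.002, 1.0, -0.0]
force: [0.3, -0.2, -1.1]
opening: 0.0438
grasp_force: 60.9
```

Call:
step_arm:
  series:
    - [[0, 0, 0, 0, 0, 0, 30], [0, 0, 0, 0, 0, 0, 30], [0, 0, 0, 0, 0, 0, 30], [0, 0, 0, 0, 0, 0, 30], [0, 0, 0, 0, 0, 0, 30]]

```text
t: 9.63
tool_pos: [0.3801, -0.2509, 0.0487]
eef_rot: [0.001, -0.002, 1.0, -0.0]
force: [-0.1, 0.7, 7.1]
opening: 0.0436
grasp_force: 61.2
```

Call:
step_arm:
  series:
    - [[0, 0, 0.02, 0, 0, 0, 30], [0, 0, 0.04, 0, 0, 0, 30], [0, 0, 0.05, 0, 0, 0, 30], [0, 0, 0.06, 0, 0, 0, 30], [0, 0, 0.06, 0, 0, 0, 30], [0, 0, 0.05, 0, 0, 0, 30], [0, 0, 0.022, 0, 0, 0, 30]]

```text
t: 10.22
tool_pos: [0.3806, -0.2516, 0.2028]
eef_rot: [0.002, -0.002, 1.0, -0.001]
force: [0.3, 0.1, -0.9]
opening: 0.0432
grasp_force: 61.1
```

Call:
step_arm:
  series:
    - [[0.02, 0.023, 0, 0, 0, 0, 30], [0.04, 0.047, 0, 0, 0, 0, 30], [0.045, 0.053, 0, 0, 0, 0, 30], [0.045, 0.053, 0, 0, 0, 0, 30], [0.045, 0.053, 0, 0, 0, 0, 30], [0.045, 0.053, 0, 0, 0, 0, 30], [0.045, 0.053, 0, 0, 0, 0, 30], [0.045, 0.053, 0, 0, 0, 0, 30], [0.035, 0.041, 0, 0, 0, 0, 30], [0.025, 0.029, 0, 0, 0, 0, 30], [0.014, 0.015, 0, 0, 0, 0, 30], [0.002, 0.003, 0, 0, 0, 0, 30]]

```text
t: 11.22
tool_pos: [0.5832, -0.0109, 0.1991]
eef_rot: [0.0, -0.004, 1.0, 0.0]
force: [0.3, -0.2, -0.7]
opening: 0.0433
grasp_force: 61.2
```

Call:
step_arm:
  series:
    - [[0, 0, 0, 0, 0, 0, 30], [0, 0, 0, 0, 0, 0, 30], [0, 0, -0.02, 0, 0, 0, 30], [0, 0, -0.04, 0, 0, 0, 30], [0, 0, -0.04, 0, 0, 0, 30], [0, 0, -0.04, 0, 0, 0, 30], [0, 0, -0.04, 0, 0, 0, 30], [0, 0, -0.04, 0, 0, 0, 30], [0, 0, -0.03, 0, 0, 0, 30], [0, 0, -0.02, 0, 0, 0, 30], [0, 0, -0.01, 0, 0, 0, 30], [0, 0, 0, 0, 0, 0, 30]]

```text
t: 12.22
tool_pos: [0.5815, -0.0134, 0.0581]
eef_rot: [-0.001, -0.002, 1.0, -0.0]
force: [-0.0, 0.0, -1.5]
opening: 0.0434
grasp_force: 61.2
```

Call:
step_arm:
  series:
    - [[0, 0, -0.006, 0, 0, 0, 30], [0, 0, -0.004, 0, 0, 0, 30], [0, 0, -0.001, 0, 0, 0, 30], [0, 0, 0, 0, 0, 0, 30]]

```text
t: 12.55
tool_pos: [0.5828, -0.0127, 0.054]
eef_rot: [0.0, -0.002, 1.0, 0.0]
force: [-0.8, 0.3, -0.8]
opening: 0.0435
grasp_force: 61.2
```

Call:
step_arm:
  series:
    - [[0, 0, -0.002, 0, 0, 0, 30], [0, 0, 0, 0, 0, 0, 30], [0, 0, 0, 0, 0, 0, 50], [0, 0, 0, 0, 0, 0, 65], [0, 0, 0, 0, 0, 0, 65], [0, 0, 0, 0, 0, 0, 65], [0, 0, 0.02, 0, 0, 0, 65], [0, 0, 0.04, 0, 0, 0, 65], [0, 0, 0.06, 0, 0, 0, 65], [0, 0, 0.07, 0, 0, 0, 65], [0, 0, 0.07, 0, 0, 0, 65], [0, 0, 0.04, 0, 0, 0, 65]]

```text
t: 13.55
tool_pos: [0.5842, -0.0129, 0.2074]
eef_rot: [0.003, -0.002, 1.0, 0.0]
force: [0.7, -0.7, 0.3]
opening: 0.065
grasp_force: 0.0
```

Call:
step_arm:
  series:
    - [[-0.021, -0.005, 0, 0, 0, -0.0375, 85], [-0.021, -0.005, 0, 0, 0, -0.0375, 85], [-0.021, -0.005, 0, 0, 0, -0.0375, 85], [-0.021, -0.005, 0, 0, 0, -0.0375, 85], [-0.021, -0.005, 0, 0, 0, -0.0375, 85], [-0.021, -0.005, 0, 0, 0, -0.0375, 85], [-0.021, -0.005, 0, 0, 0, -0.0375, 85], [-0.021, -0.005, 0, 0, 0, -0.0375, 85], [-0.021, -0.005, 0, 0, 0, -0.0375, 85], [-0.021, -0.005, 0, 0, 0, -0.0375, 85], [-0.021, -0.005, 0, 0, 0, -0.0375, 85], [-0.021, -0.005, 0, 0, 0, -0.0375, 85]]

```text
t: 14.55
tool_pos: [0.4561, -0.0428, 0.2033]
eef_rot: [0.0, 0.65, 0.76, 0.0]
force: [-0.2, -0.1, -0.1]
opening: 0.0852
grasp_force: 0.0
```

Call:
step_arm:
  series:
    - [[-0.021, -0.005, 0, 0, 0, -0.0375, 85], [-0.021, -0.003, 0, 0, 0, -0.0375, 85], [0, 0, 0, 0, 0, 0, 85], [0, 0, 0, 0, 0, 0, 85], [0, 0, 0, 0, 0, 0, 85]]

```text
t: 14.97
tool_pos: [0.4364, -0.0464, 0.2031]
eef_rot: [0.0, 0.731, 0.682, 0.001]
force: [0.4, -0.1, -0.2]
opening: 0.0848
grasp_force: 0.0
```

```bash
python3 - <<'E'
from h import *
w=optics.camera("wrist"); s=state();print(s["tool_pos"],s["eef_rot"],s["q"].round(2))
cv2.imwrite("pics/wrist3.png",w["color"][:,:,::-1])
E
```

```text
[ 0.43639991 -0.04645422  0.20298148] [3.43626938e-04 7.31581015e-01 6.81754294e-01 4.27555034e-04] [-0.53  0.18  0.61  2.09 -0.13  0.9   0.08]
```

View pics/wrist3.png

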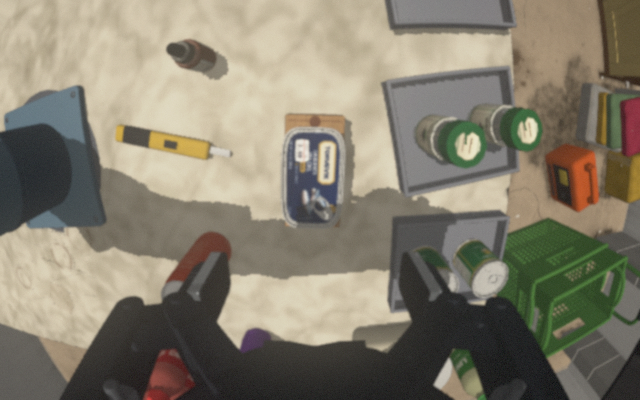

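Both jars stand upright in the jar tray at (450,140) and (508,128), and both cans are in the can tray. The upper tin is at (315,177), with its long side almost vertical in the image. I measure its rectangle in this view.

```bash
python3 - <<'E'
from h import *
w=optics.camera("wrist"); im=cv2.bilateralFilter(w["color"],5,40,5); hsv=cv2.cvtColor(im,cv2.COLOR_RGB2HSV).astype(int); H,S,V=hsv[...,0],hsv[...,1],hsv[...,2]
blue=((H>100)&(H<130)&(S>90)).astype(np.uint8); blue=cv2.morphologyEx(blue,cv2.MORPH_CLOSE,np.ones((15,15)))
b=blob(blue,(265,100,365,250)); print("blue",b.min(0),b.max(0),rect(wcast(w,b,.079)))
edge=[(284,178),(346,178),(315,126),(313,227)]
print(wcast(w,edge,.079).round(4))
brown=((H>8)&(H<20)&(S>90)&(V>60)).astype(np.uint8); b=blob(brown,(270,95,365,140)); P=wcast(w,b,.056); print("brown",b.min(0),b.max(0),P.min(0),P.max(0))
E
```

```text
Traceback (most recent call last):
  File "h.py", line 13, in blob
    return max(cs,key=cv2.contourArea)[:,0,:]
           ~~~^^^^^^^^^^^^^^^^^^^^^^^^
ValueError: max() iterable argument is empty
```

```bash
python3 - <<'E'
from h import *
w=optics.camera("wrist"); im=w["color"]; hsv=cv2.cvtColor(im,cv2.COLOR_RGB2HSV).astype(int); H,S,V=hsv[...,0],hsv[...,1],hsv[...,2]
print(hsv[200,300],hsv[140,300],hsv[160,300],hsv[178,300])
sand=(H>15)&(H<40)&(S>30)
blue=((H>95)&(H<135)&(S>45)&(V<110)).astype(np.uint8); blue=cv2.morphologyEx(blue,cv2.MORPH_CLOSE,np.ones((15,15)))
b=blob(blue,(265,100,365,250)); print("blue",b.min(0),b.max(0),rect(wcast(w,b,.079)))
print(wcast(w,[(284,178),(346,178),(315,126),(313,227)],.079).round(4))
E
```

```text
[120  40  76] [ 21  16 220] [ 24  24 223] [116  42  90]
blue [289 171] [336 218] (0.4334, -0.061, 49.8, 47.8, 85.7)
[[ 0.4065 -0.0412  0.079 ]
 [ 0.4681 -0.0456  0.079 ]
 [ 0.441   0.0079  0.079 ]
 [ 0.4315 -0.0959  0.079 ]]
```

Call:
step_arm:
  series:
    - [[0.001, 0, -0.02, 0, 0, -0.005, 85], [0, 0, -0.05, 0, 0, 0, 85], [0, 0, -0.05, 0, 0, 0, 85], [0, 0, -0.05, 0, 0, 0, 85], [0, 0, -0.05, 0, 0, 0, 85], [0, 0, -0.05, 0, 0, 0, 85], [0, 0, -0.02, 0, 0, 0, 85], [0, 0, -0.01, 0, 0, 0, 85], [0, 0, 0, 0, 0, 0, 85], [0, 0, 0, 0, 0, 0, 85]]

```text
t: 15.95
tool_pos: [0.4366, -0.0469, 0.0532]
eef_rot: [0.0, 0.738, 0.675, 0.0]
force: [0.3, -0.3, 0.1]
opening: 0.0848
grasp_force: 0.0
```

```bash
python3 - <<'E'
from h import *
w=optics.camera("side"); s=state();print(s["tool_pos"])
cv2.imwrite("pics/side1.png",cv2.resize(w["color"][110:260,200:400],(800,600),interpolation=cv2.INTER_CUBIC)[:,:,::-1])
E
```

```text
[ 0.43697942 -0.0468168   0.05349599]
```

View pics/side1.png

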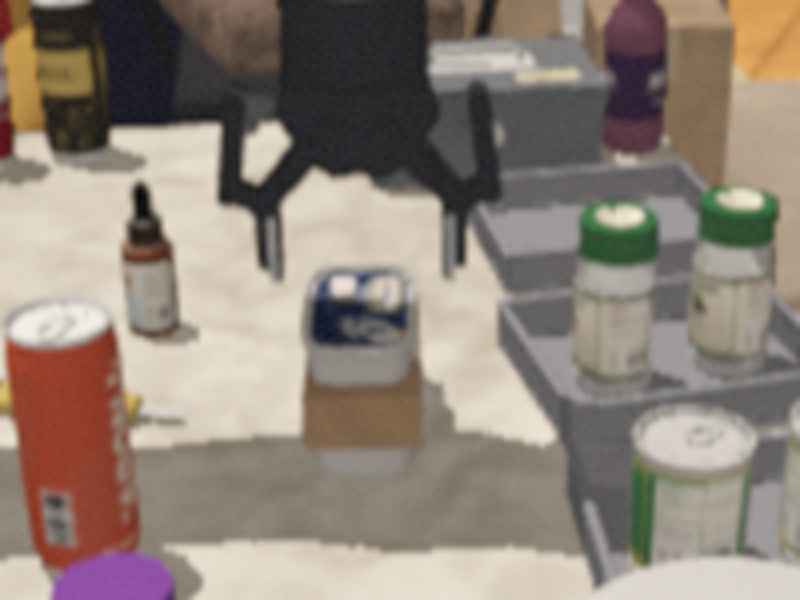

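The side view shows the open fingers straddling the tin, tips at crop (272,277) and (450,277). I work out the tip height before closing.

```bash
python3 - <<'E'
from h import *
c=optics.camera("side")
for z in (.05,.06,.065,.07,.075,.08): print(z,(proj(c,[[.395,-.045,z],[.479,-.050,z]])-[200,110])@np.diag([4,4]))
E
```

```text
0.05 [[287.31897647 355.70307882]
 [440.05491927 350.56681493]]
0.06 [[286.34840249 339.58952477]
 [439.89065576 334.51701159]]
0.065 [[285.85926695 331.46885388]
 [439.80787634 326.42882793]]
0.07 [[285.36753852 323.30513548]
 [439.72466059 318.29801154]]
0.075 [[284.87319652 315.09802637]
 [439.64100505 310.12422444]]
0.08 [[284.37622006 306.84717969]
 [439.55690623 301.90712509]]
```

```bash
python3 - <<'E'
from h import *
c=optics.camera("wrist"); s=state(); print(s["tool_pos"],s["opening"])
for z in (.06,.066,.08,.09,.1,.11): 
    P=wcast(c,[(228,255),(402,255)],z); print(z,P.round(3).tolist(),np.linalg.norm(P[0]-P[1]).round(4))
cv2.imwrite("pics/wrist4.png",c["color"][:,:,::-1])
d=optics.camera("side"); g=cv2.resize(d["color"][130:210,240:340],(800,600),interpolation=cv2.INTER_CUBIC); cv2.imwrite("pics/side2.png",g[:,:,::-1])
E
```

```text
[ 0.43702122 -0.04664498  0.05360561] 0.08494966347722578
0.06 [[0.382, -0.055, 0.06], [0.491, -0.065, 0.06]] 0.1097
0.066 [[0.384, -0.052, 0.066], [0.489, -0.062, 0.066]] 0.1058
0.08 [[0.389, -0.045, 0.08], [0.485, -0.054, 0.08]] 0.0967
0.09 [[0.393, -0.04, 0.09], [0.483, -0.048, 0.09]] 0.0901
0.1 [[0.396, -0.034, 0.1], [0.48, -0.042, 0.1]] 0.0836
0.11 [[0.4, -0.029, 0.11], [0.477, -0.036, 0.11]] 0.077
```

View pics/wrist4.png

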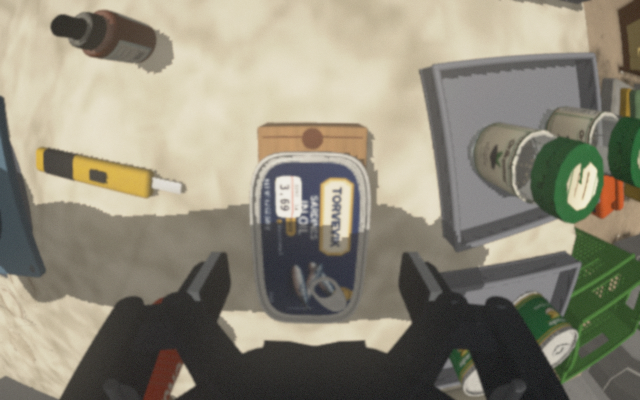

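The two views agree: the open tips are at about z = 0.097, 85 mm apart, so the fingers are still above the tin. I lower by 30 mm and look again before closing.

Call:
step_arm:
  series:
    - [[0, 0, -0.02, 0, 0, 0, 85], [0, 0, -0.02, 0, 0, 0, 85], [0, 0, -0.02, 0, 0, 0, 85], [0, 0, 0, 0, 0, 0, 85], [0, 0, 0, 0, 0, 0, 85]]

```text
t: 16.57
tool_pos: [0.4351, -0.0468, 0.0217]
eef_rot: [-0.001, 0.738, 0.675, -0.001]
force: [-0.4, -0.3, 0.3]
opening: 0.0851
grasp_force: 0.0
```

```bash
python3 - <<'E'
from h import *
c=optics.camera("side"); s=state(); print(s["tool_pos"],s["force"])
cv2.imwrite("pics/side3.png",cv2.resize(c["color"][140:240,230:350],(720,600),interpolation=cv2.INTER_CUBIC)[:,:,::-1])
for z in (.03,.04,.05,.06,.065,.07,.08): print(z,((proj(c,[[.395,-.046,z],[.479,-.050,z]])-[230,140])*6).round().tolist())
E
```

```text
[ 0.4355238  -0.04688979  0.02212458] [0.24085987 0.21963502 0.24484219]
0.03 [[254.0, 402.0], [481.0, 393.0]]
0.04 [[252.0, 379.0], [480.0, 370.0]]
0.05 [[251.0, 355.0], [480.0, 346.0]]
0.06 [[250.0, 331.0], [480.0, 322.0]]
0.065 [[249.0, 318.0], [480.0, 310.0]]
0.07 [[248.0, 306.0], [480.0, 297.0]]
0.08 [[247.0, 281.0], [479.0, 273.0]]
```

View pics/side3.png

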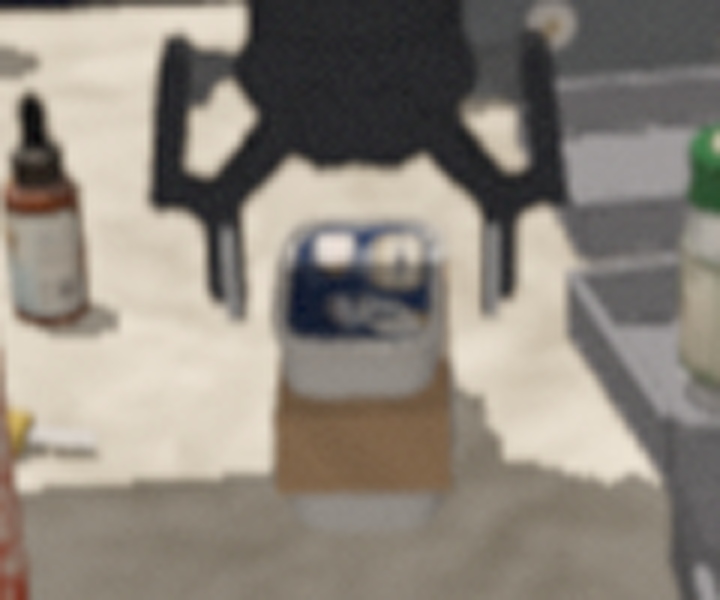

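The tips are at row 316, which is z ≈ 0.065, beside the tin and above the carton's top edge. Closing now.

Call:
step_arm:
  series:
    - [[0.002, 0, 0, 0, 0, 0, 75], [0, 0, 0, 0, 0, 0, 65], [0, 0, 0, 0, 0, 0, 50], [0, 0, 0, 0, 0, 0, 50], [0, 0, 0, 0, 0, 0, 50], [0, 0, 0, 0, 0, 0, 50], [0, 0, 0, 0, 0, 0, 50]]

```text
t: 17.2
tool_pos: [0.4372, -0.0467, 0.0233]
eef_rot: [-0.0, 0.738, 0.675, 0.0]
force: [-2.2, -0.5, 10.6]
opening: 0.0582
grasp_force: 61.8
```

Call:
step_arm:
  series:
    - [[0, 0, 0.004, 0, 0, 0, 50], [0, 0, 0.01, 0, 0, 0, 50], [0, 0, 0.02, 0, 0, 0, 50], [0, 0, 0.04, 0, 0, 0, 50], [0, 0, 0.04, 0, 0, 0, 50], [0, 0, 0.026, 0, 0, 0, 50], [0, 0, 0, 0, 0, 0, 50], [0, 0, 0, 0, 0, 0, 50]]

```text
t: 17.87
tool_pos: [0.4376, -0.0464, 0.0933]
eef_rot: [0.0, 0.738, 0.675, 0.001]
force: [-0.7, 0.3, -1.2]
opening: 0.0586
grasp_force: 64.7
```

```bash
python3 - <<'E'
from h import *
c=optics.camera("side"); s=state(); print(s["tool_pos"],s["force"],s["opening"])
cv2.imwrite("pics/side4.png",cv2.resize(c["color"][90:240,200:400],(800,600),interpolation=cv2.INTER_CUBIC)[:,:,::-1])
E
```

```text
[ 0.43688132 -0.04638083  0.09256428] [ 0.63035043 -0.29157321 -1.57122348] 0.05838038565682905
```

View pics/side4.png

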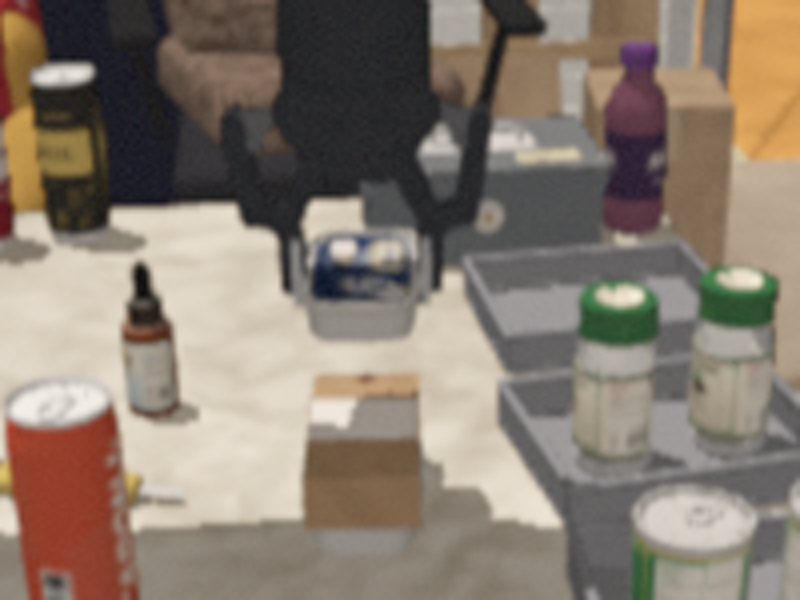

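The tin came up alone and level, held at crop (362,285). The carton stayed on the lower tin at crop (362,455). From the tip heights, the tin's underside is about T+0.034. I set it aside on the bare table to the left.

Call:
step_arm:
  series:
    - [[0, 0.02, 0, 0, 0, 0, 50], [0, 0.04, 0, 0, 0, 0, 50], [0, 0.05, 0, 0, 0, 0, 50], [0, 0.05, 0, 0, 0, 0, 50], [0, 0.05, 0, 0, 0, 0, 50], [0, 0.05, 0, 0, 0, 0, 50], [0, 0.04, 0, 0, 0, 0, 50], [0, 0.02, 0, 0, 0, 0, 50], [0, 0.012, 0, 0, 0, 0, 50], [0, 0, 0, 0, 0, 0, 50], [0, 0, 0, 0, 0, 0, 50]]

```text
t: 18.83
tool_pos: [0.4367, 0.1183, 0.0923]
eef_rot: [0.0, 0.738, 0.674, -0.001]
force: [-0.7, 0.2, -1.5]
opening: 0.0584
grasp_force: 64.7
```

Call:
step_arm:
  series:
    - [[0, 0, -0.02, 0, 0, 0, 50], [0, 0, -0.04, 0, 0, 0, 50], [0, 0, -0.04, 0, 0, 0, 50], [0, 0, -0.04, 0, 0, 0, 50], [0, 0, -0.04, 0, 0, 0, 50], [0, 0, -0.02, 0, 0, 0, 50], [0, 0, -0.02, 0, 0, 0, 50], [0, 0, -0.01, 0, 0, 0, 50], [0, 0, -0.008, 0, 0, 0, 50], [0, 0, 0, 0, 0, 0, 50], [0, 0, 0, 0, 0, 0, 50]]

```text
t: 19.75
tool_pos: [0.4374, 0.1193, -0.026]
eef_rot: [0.0, 0.738, 0.675, 0.0]
force: [0.4, 0.4, -1.6]
opening: 0.0584
grasp_force: 64.8
```

Call:
step_arm:
  series:
    - [[0, 0, -0.006, 0, 0, 0, 50], [0, 0, -0.004, 0, 0, 0, 50], [0, 0, -0.003, 0, 0, 0, 50], [0, 0, 0, 0, 0, 0, 50]]

```text
t: 20.08
tool_pos: [0.4372, 0.1195, -0.0327]
eef_rot: [-0.0, 0.738, 0.675, 0.0]
force: [0.5, -0.4, 1.4]
opening: 0.0587
grasp_force: 65.0
```

Call:
step_arm:
  series:
    - [[0, 0, 0, 0, 0, 0, 70], [0, 0, 0, 0, 0, 0, 85], [0, 0, 0, 0, 0, 0, 85], [0, 0, 0, 0, 0, 0, 85], [0, 0, 0, 0, 0, 0, 85], [0, 0, 0.02, 0, 0, 0, 85], [0, 0, 0.04, 0, 0, 0, 85], [0, 0, 0.05, 0, 0, 0, 85], [0, 0, 0.06, 0, 0, 0, 85], [0, 0, 0.05, 0, 0, 0, 85]]

```text
t: 20.92
tool_pos: [0.4369, 0.1191, 0.0791]
eef_rot: [-0.0, 0.738, 0.675, 0.0]
force: [0.6, 0.3, 0.9]
opening: 0.0851
grasp_force: 0.0
```

Call:
step_arm:
  series:
    - [[0, -0.02, 0, 0, 0, 0, 85], [0, -0.04, 0, 0, 0, 0, 85], [0, -0.05, 0, 0, 0, 0, 85], [0, -0.05, 0, 0, 0, 0, 85], [0, -0.05, 0, 0, 0, 0, 85], [0, -0.05, 0, 0, 0, 0, 85], [0, -0.04, 0, 0, 0, 0, 85], [0, -0.02, 0, 0, 0, 0, 85], [0, -0.012, 0, 0, 0, 0, 85], [0, 0, 0, 0, 0, 0, 85], [0, 0, 0, 0, 0, 0, 85]]

```text
t: 21.83
tool_pos: [0.437, -0.0458, 0.0771]
eef_rot: [-0.0, 0.738, 0.675, 0.0]
force: [0.6, -0.0, 0.4]
opening: 0.0846
grasp_force: 0.0
```

```bash
python3 - <<'E'
from h import *
c=optics.camera("wrist"); s=state(); print(s["tool_pos"],s["eef_rot"])
cv2.imwrite("pics/wrist5.png",c["color"][:,:,::-1])
E
```

```text
[ 0.43705094 -0.04545391  0.07704238] [-2.89409208e-04  7.37503775e-01  6.75342942e-01  9.62258611e-05]
```

View pics/wrist5.png

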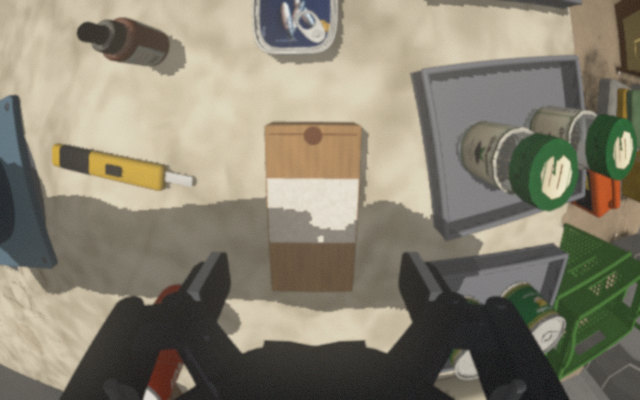

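The carton lies squarely between the fingers, corners at (265,125), (361,125), (272,291) and (353,291), and the tin is set aside at (297,20). I check the corners on z = 0.056.

```bash
python3 - <<'E'
from h import *
c=optics.camera("wrist"); P=wcast(c,[(265,125),(361,125),(353,291),(271,291)],.056); print(P.round(4),P.mean(0),rect(P))
E
```

```text
[[ 0.4116  0.021   0.056 ]
 [ 0.472   0.0156  0.056 ]
 [ 0.4612 -0.1069  0.056 ]
 [ 0.3988 -0.1015  0.056 ]] [ 0.43591149 -0.04293497  0.056     ] (0.4354, -0.0429, 123.2, 62.6, 85.0)
```

Call:
step_arm:
  series:
    - [[0, 0, -0.02, 0, 0, 0, 85], [0, 0, -0.04, 0, 0, 0, 85], [0, 0, -0.04, 0, 0, 0, 85], [0, 0, -0.03, 0, 0, 0, 85], [0, 0, -0.025, 0, 0, 0, 85], [0, 0, -0.012, 0, 0, 0, 85], [0, 0, 0, 0, 0, 0, 85], [0, 0, 0, 0, 0, 0, 85]]

```text
t: 22.6
tool_pos: [0.4368, -0.0464, -0.0066]
eef_rot: [-0.0, 0.738, 0.675, -0.0]
force: [0.2, -0.3, 0.6]
opening: 0.085
grasp_force: 0.0
```

Call:
step_arm:
  series:
    - [[-0.002, 0, 0, 0, 0, 0, 70], [0, 0, 0, 0, 0, 0, 50], [0, 0, 0, 0, 0, 0, 50], [0, 0, 0, 0, 0, 0, 50], [0, 0, 0, 0, 0, 0, 50], [0, 0, 0, 0, 0, 0, 50]]

```text
t: 23.1
tool_pos: [0.4365, -0.0466, -0.0056]
eef_rot: [0.0, 0.738, 0.675, 0.001]
force: [-0.5, -0.4, 5.4]
opening: 0.0615
grasp_force: 65.3
```

Call:
step_arm:
  series:
    - [[0, 0, 0.004, 0, 0, 0, 50], [0, 0, 0.01, 0, 0, 0, 50], [0, 0, 0.02, 0, 0, 0, 50], [0, 0, 0.04, 0, 0, 0, 50], [0, 0, 0.05, 0, 0, 0, 50], [0, 0, 0.05, 0, 0, 0, 50], [0, 0, 0.04, 0, 0, 0, 50], [0, 0, 0.02, 0, 0, 0, 50], [0, 0, 0, 0, 0, 0, 50]]

```text
t: 23.85
tool_pos: [0.4376, -0.0465, 0.1127]
eef_rot: [0.001, 0.738, 0.675, 0.002]
force: [0.0, -0.6, -2.2]
opening: 0.0613
grasp_force: 65.3
```

Call:
step_arm:
  series:
    - [[0.012, 0.016, 0, 0, 0, -0.016, 50], [0.027, 0.035, 0, 0, 0, -0.033, 50], [0.027, 0.035, 0, 0, 0, -0.033, 50], [0.027, 0.035, 0, 0, 0, -0.033, 50], [0.027, 0.035, 0, 0, 0, -0.033, 50], [0.027, 0.035, 0, 0, 0, -0.033, 50], [0.027, 0.035, 0, 0, 0, -0.033, 50], [0.027, 0.035, 0, 0, 0, -0.033, 50], [0.027, 0.035, 0, 0, 0, -0.033, 50], [0.027, 0.035, 0, 0, 0, -0.033, 50], [0.027, 0.035, 0, 0, 0, -0.033, 50], [0.027, 0.035, 0, 0, 0, -0.033, 50]]

```text
t: 24.85
tool_pos: [0.5901, 0.1547, 0.1089]
eef_rot: [0.0, 0.99, 0.143, -0.001]
force: [-0.1, 0.0, -0.6]
opening: 0.061
grasp_force: 65.2
```

Call:
step_arm:
  series:
    - [[0.027, 0.035, 0, 0, 0, -0.033, 50], [0.02, 0.026, 0, 0, 0, -0.025, 50], [0.01, 0.014, 0, 0, 0, -0.01, 50], [0, 0, 0, 0, 0, 0, 50], [0, 0, 0, 0, 0, 0, 50], [0, 0, 0, 0, 0, 0, 50]]

```text
t: 25.35
tool_pos: [0.6181, 0.19, 0.1097]
eef_rot: [0.0, 0.999, 0.038, -0.001]
force: [-0.3, -0.1, -0.3]
opening: 0.0609
grasp_force: 65.2
```

```bash
python3 - <<'E'
from h import *
c=optics.camera("top"); s=state(); print(s["tool_pos"],s["eef_rot"])
a=cv2.resize(c["color"][90:250,170:420],(800,512),interpolation=cv2.INTER_CUBIC); cv2.imwrite("pics/top5.png",a[:,:,::-1])
E
```

```text
[0.61826022 0.18992298 0.11006942] [ 2.69622160e-04  9.99270755e-01  3.81772073e-02 -6.20915548e-04]
```

View pics/top5.png

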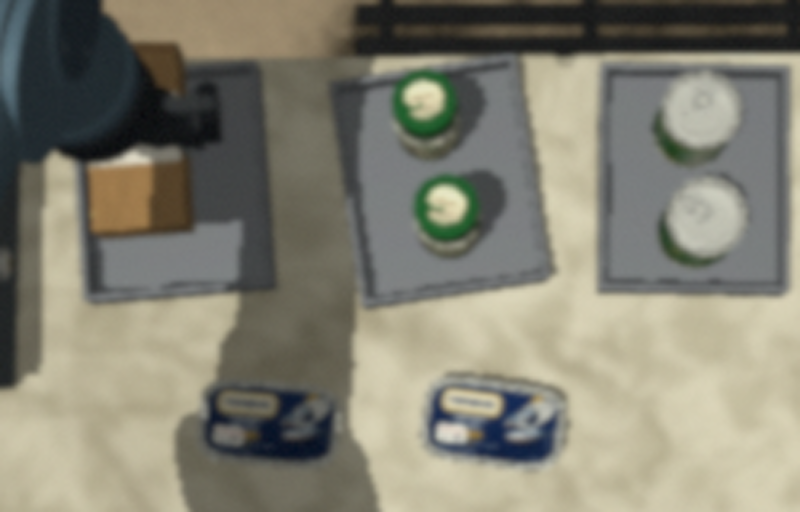

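The top view shows the carton over the empty tray and parallel to it. Both jars and both cans stand in their trays, with the lower tin at crop (497,420) and the set-aside tin at (270,420). Lowering the carton.

Call:
step_arm:
  series:
    - [[0.002, 0.002, -0.02, 0, 0, 0, 50], [0, 0, -0.04, 0, 0, 0, 50], [0, 0, -0.05, 0, 0, 0, 50], [0, 0, -0.05, 0, 0, 0, 50], [0, 0, -0.04, 0, 0, 0, 50], [0, 0, -0.03, 0, 0, 0, 50], [0, 0, -0.02, 0, 0, 0, 50], [0, 0, -0.01, 0, 0, 0, 50], [0, 0, -0.004, 0, 0, 0, 50], [0, 0, 0, 0, 0, 0, 50], [0, 0, 0, 0, 0, 0, 50]]

```text
t: 26.32
tool_pos: [0.6209, 0.1924, -0.0204]
eef_rot: [-0.0, 0.999, 0.039, 0.001]
force: [0.8, -0.3, -0.8]
opening: 0.0607
grasp_force: 65.2
```

Call:
step_arm:
  series:
    - [[0, 0, -0.004, 0, 0, 0, 50], [0, 0, -0.002, 0, 0, 0, 50], [0, 0, 0, 0, 0, 0, 50]]

```text
t: 26.57
tool_pos: [0.6201, 0.1925, -0.0242]
eef_rot: [-0.0, 0.999, 0.039, 0.0]
force: [0.2, -0.4, -1.0]
opening: 0.061
grasp_force: 65.2
```

Call:
step_arm:
  series:
    - [[0, 0, -0.003, 0, 0, 0, 50], [0, 0, 0, 0, 0, 0, 50], [0, 0, 0, 0, 0, 0, 70], [0, 0, 0, 0, 0, 0, 78], [0, 0, 0, 0, 0, 0, 78], [0, 0, 0, 0, 0, 0, 78], [0, 0, 0.02, 0, 0, 0, 78], [0, 0, 0.04, 0, 0, 0, 78], [0, 0, 0.06, 0, 0, 0, 78], [0, 0, 0.06, 0, 0, 0, 78], [0, 0, 0.06, 0, 0, 0, 78], [0, 0, 0.03, 0, 0, 0, 78]]

```text
t: 27.57
tool_pos: [0.622, 0.1921, 0.1135]
eef_rot: [-0.001, 0.999, 0.038, 0.002]
force: [0.6, 0.0, 0.4]
opening: 0.078
grasp_force: 0.0
```

Call:
step_arm:
  series:
    - [[-0.012, -0.005, 0, 0, 0, 0.016, 85], [-0.027, -0.011, 0, 0, 0, 0.033, 85], [-0.027, -0.011, 0, 0, 0, 0.033, 85], [-0.027, -0.011, 0, 0, 0, 0.033, 85], [-0.027, -0.011, 0, 0, 0, 0.033, 85], [-0.027, -0.011, 0, 0, 0, 0.033, 85], [-0.027, -0.011, 0, 0, 0, 0.033, 85], [-0.027, -0.011, 0, 0, 0, 0.033, 85], [-0.027, -0.011, 0, 0, 0, 0.033, 85], [-0.027, -0.011, 0, 0, 0, 0.033, 85], [-0.027, -0.011, 0, 0, 0, 0.033, 85], [-0.027, -0.011, 0, 0, 0, 0.033, 85]]

```text
t: 28.57
tool_pos: [0.4647, 0.1289, 0.1093]
eef_rot: [0.0, 0.804, 0.594, 0.0]
force: [0.4, 0.5, 0.2]
opening: 0.0854
grasp_force: 0.0
```

Call:
step_arm:
  series:
    - [[-0.027, -0.01, 0, 0, 0, 0.033, 85], [-0.02, -0.007, 0, 0, 0, 0.025, 85], [-0.012, -0.003, 0, 0, 0, 0.01, 85], [0, 0, 0, 0, 0, 0, 85], [0, 0, 0, 0, 0, 0, 85], [0, 0, 0, 0, 0, 0, 85]]

```text
t: 29.07
tool_pos: [0.4369, 0.1197, 0.1093]
eef_rot: [0.0, 0.739, 0.674, 0.0]
force: [-1.0, 0.5, -0.6]
opening: 0.0852
grasp_force: 0.0
```

```bash
python3 - <<'E'
from h import *
c=optics.camera("wrist"); s=state(); print(s["tool_pos"],s["eef_rot"])
cv2.imwrite("pics/wrist6.png",c["color"][:,:,::-1])
E
```

```text
[0.43687146 0.11961498 0.10920216] [3.14654008e-04 7.38382859e-01 6.74381623e-01 2.85596766e-04]
```

View pics/wrist6.png

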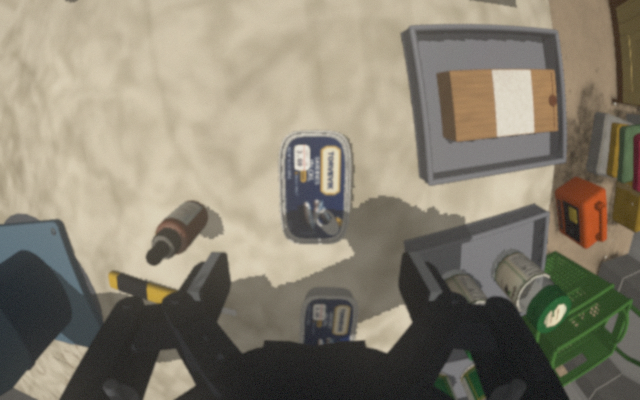

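The carton lies flat in its tray with the label up (500,105). The set-aside tin is at (315,187), between the fingers, and the lower tin is at (329,318). The saved top view gives the offset between the two tins.

```bash
python3 - <<'E'
from h import *
c=optics.camera("top"); a=cv2.imread("pics/top5.png"); hsv=cv2.cvtColor(a,cv2.COLOR_BGR2HSV).astype(int); H,S,V=hsv[...,0],hsv[...,1],hsv[...,2]
m=((H>100)&(H<130)&(S>60)).astype(np.uint8); m=cv2.morphologyEx(m,cv2.MORPH_CLOSE,np.ones((45,45)))
for box in ((180,360,360,490),(400,350,600,495)):
    b=blob(m,box)/3.2+[170-.35,90-.35]; P=cast(c,b,.023); print(rect(P))
E
```

```text
(0.4388, 0.1192, 90.6, 48.5, 86.4)
(0.4388, -0.0461, 90.3, 48.6, 81.1)
```

Call:
step_arm:
  series:
    - [[0, 0, -0.02, 0, 0, 0, 85], [0, 0, -0.04, 0, 0, 0, 85], [0, 0, -0.05, 0, 0, 0, 85], [0, 0, -0.05, 0, 0, 0, 85], [0, 0, -0.04, 0, 0, 0, 85], [0, 0, -0.04, 0, 0, 0, 85], [0, 0, -0.02, 0, 0, 0, 85], [0, 0, -0.014, 0, 0, 0, 85], [0, 0, -0.008, 0, 0, 0, 85], [0, 0, 0, 0, 0, 0, 85], [0, 0, 0, 0, 0, 0, 85]]

```text
t: 30.08
tool_pos: [0.4365, 0.1194, -0.0315]
eef_rot: [0.0, 0.738, 0.675, 0.0]
force: [0.4, 0.6, 0.5]
opening: 0.085
grasp_force: 0.0
```

Call:
step_arm:
  series:
    - [[0, 0, 0, 0, 0, 0, 70], [0, 0, 0, 0, 0, 0, 50], [0, 0, 0, 0, 0, 0, 50], [0, 0, 0, 0, 0, 0, 50], [0, 0, 0, 0, 0, 0, 50], [0, 0, 0, 0, 0, 0, 50]]

```text
t: 30.58
tool_pos: [0.4366, 0.1197, -0.0307]
eef_rot: [0.0, 0.738, 0.675, 0.001]
force: [-2.4, -1.2, 13.8]
opening: 0.0585
grasp_force: 61.3
```

Call:
step_arm:
  series:
    - [[0, 0, 0.01, 0, 0, 0, 50], [0, 0, 0.02, 0, 0, 0, 50], [0, 0, 0.04, 0, 0, 0, 50], [0, 0, 0.04, 0, 0, 0, 50], [0, 0, 0.03, 0, 0, 0, 50], [0, 0, 0.02, 0, 0, 0, 50], [0, 0, 0, 0, 0, 0, 50], [0, 0, 0, 0, 0, 0, 50]]

```text
t: 31.25
tool_pos: [0.4361, 0.1197, 0.0484]
eef_rot: [0.0, 0.738, 0.675, 0.001]
force: [-0.2, 0.2, -1.2]
opening: 0.0582
grasp_force: 64.7
```

Call:
step_arm:
  series:
    - [[0, -0.02, 0, 0, 0, 0, 50], [0, -0.04, 0, 0, 0, -0.004, 50], [0, -0.05, 0, 0, 0, -0.004, 50], [0, -0.05, 0, 0, 0, -0.004, 50], [0, -0.05, 0, 0, 0, -0.004, 50], [0, -0.05, 0, 0, 0, -0.004, 50], [0, -0.04, 0, 0, 0, -0.002, 50], [0, -0.02, 0, 0, 0, 0, 50], [0, -0.0106, 0, 0, 0, 0, 50], [0, 0, 0, 0, 0, 0, 50], [0, 0, 0, 0, 0, 0, 50]]

```text
t: 32.17
tool_pos: [0.4357, -0.0452, 0.0477]
eef_rot: [-0.0, 0.761, 0.649, -0.0]
force: [0.1, 0.4, -2.0]
opening: 0.0582
grasp_force: 64.7
```

Call:
step_arm:
  series:
    - [[0.001, -0.001, -0.02, 0, 0, 0, 50], [0, 0, -0.03, 0, 0, 0, 50], [0, 0, -0.025, 0, 0, 0, 50], [0, 0, -0.015, 0, 0, 0, 50], [0, 0, -0.01, 0, 0, 0, 50], [0, 0, -0.005, 0, 0, 0, 50], [0, 0, 0, 0, 0, 0, 50], [0, 0, 0, 0, 0, 0, 50]]

```text
t: 32.83
tool_pos: [0.4367, -0.0464, -0.0043]
eef_rot: [0.0, 0.761, 0.649, 0.0]
force: [-0.2, -0.4, -0.6]
opening: 0.0583
grasp_force: 64.7
```

Call:
step_arm:
  series:
    - [[0, 0, -0.003, 0, 0, 0, 50], [0, 0, 0, 0, 0, 0, 50], [0, 0, 0, 0, 0, 0, 50]]

```text
t: 33.08
tool_pos: [0.4367, -0.0464, -0.0057]
eef_rot: [0.0, 0.761, 0.649, 0.0]
force: [0.2, -0.8, -0.9]
opening: 0.0582
grasp_force: 64.7
```

Call:
step_arm:
  series:
    - [[0, 0, -0.003, 0, 0, 0, 50], [0, 0, -0.001, 0, 0, 0, 50], [0, 0, 0, 0, 0, 0, 50]]

```text
t: 33.33
tool_pos: [0.4369, -0.0464, -0.0066]
eef_rot: [-0.0, 0.761, 0.649, 0.001]
force: [-5.2, 1.5, 22.1]
opening: 0.0579
grasp_force: 66.7
```

Call:
step_arm:
  series:
    - [[0, 0, 0.001, 0, 0, 0, 60], [0, 0, 0, 0, 0, 0, 70], [0, 0, 0, 0, 0, 0, 85], [0, 0, 0, 0, 0, 0, 85], [0, 0, 0, 0, 0, 0, 85], [0, 0, 0, 0, 0, 0, 85], [0, 0, 0.02, 0, 0, 0, 85], [0, 0, 0.04, 0, 0, 0, 85], [0, 0, 0.06, 0, 0, 0, 85], [0, 0, 0.07, 0, 0, 0, 85], [0, 0, 0.07, 0, 0, 0, 85], [0, 0, 0.07, 0, 0, 0, 85]]

```text
t: 34.33
tool_pos: [0.4357, -0.0469, 0.1595]
eef_rot: [-0.0, 0.761, 0.649, -0.0]
force: [1.0, 0.3, -0.2]
opening: 0.085
grasp_force: 0.0
```

Call:
step_arm:
  series:
    - [[0, 0.03, 0.05, 0, 0, 0, 85], [0, 0.06, 0.03, 0, 0, 0, 85], [0, 0.06, 0, 0, 0, 0, 85], [0, 0.06, 0, 0, 0, 0, 85], [0, 0.06, 0, 0, 0, 0, 85], [0, 0.06, 0, 0, 0, 0, 85], [0, 0.05, 0, 0, 0, 0, 85], [0, 0.03, 0, 0, 0, 0, 85], [0, 0, 0, 0, 0, 0, 85], [0, 0, 0, 0, 0, 0, 85], [0, 0, 0, 0, 0, 0, 85], [0, 0, 0, 0, 0, 0, 85]]

```text
t: 35.33
tool_pos: [0.4365, 0.1571, 0.1978]
eef_rot: [0.0, 0.762, 0.648, -0.0]
force: [0.3, -0.4, 0.4]
opening: 0.0849
grasp_force: 0.0
```

```bash
python3 - <<'E'
from h import *
c=optics.camera("side"); t=optics.camera("top"); print(state()["tool_pos"])
A=cv2.resize(t["color"][90:270,180:440],(800,554//2*1),interpolation=cv2.INTER_CUBIC) if 0 else cv2.resize(t["color"][95:250,180:420],(465,300),interpolation=cv2.INTER_CUBIC)
B=cv2.resize(c["color"][140:275,240:450],(465,299),interpolation=cv2.INTER_CUBIC)
C=cv2.resize(c["color"][150:250,255:335],(240,300),interpolation=cv2.INTER_CUBIC); D=cv2.resize(t["color"][195:250,290:360],(240,188),interpolation=cv2.INTER_CUBIC)
R=np.vstack([C,D,np.zeros((111,240,3),np.uint8)]); cv2.imwrite("pics/final.png",np.hstack([np.vstack([A,B]),R])[:,:,::-1])
a=cv2.resize(t["color"][90:250,170:420],(800,512),interpolation=cv2.INTER_CUBIC); hsv=cv2.cvtColor(a,cv2.COLOR_RGB2HSV).astype(int); H,S=hsv[...,0],hsv[...,1]
m=((H>100)&(H<130)&(S>60)).astype(np.uint8); m=cv2.morphologyEx(m,cv2.MORPH_CLOSE,np.ones((45,45)))
b=blob(m,(400,350,600,495))/3.2+[170-.35,90-.35]; print(rect(cast(t,b,.047)))
E
```

```text
[0.4365837  0.15739176 0.19772719]
(0.4387, -0.0467, 90.6, 48.7, 80.8)
```

View pics/final.png

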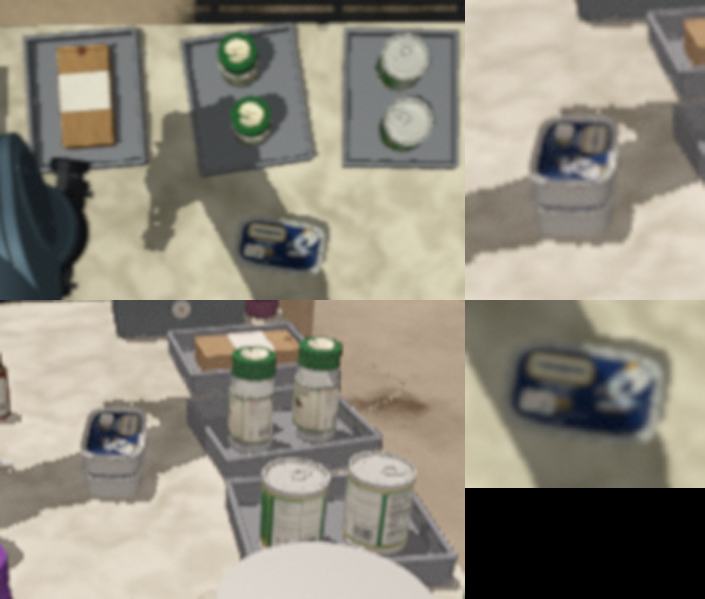

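The final views show the carton flat with its label up in the left tray, both jars and both cans upright in theirs, and the tins stacked squarely. The upper tin reads (0.4387, -0.0467, 80.8°) against (0.4388, -0.0461, 81.1°) for the lower. Handing in.

```bash
python3 -c "
from rig import job; print(job.sign_off())"
```

```text
the job is handed in; nothing more can be done
None
```

The job is handed in, though no verdict came back: in the last pictures the can and jar stand in their trays, the carton lies label up in the empty tray, and the upper tin sits squarely on the lower one.

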